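Sweep the cork stoppers into the blue tray

TASK

Three cork stoppers lie on the raised sorting board in the open pickle-cabinet drawer. Sweep all three sideways off the board with your closed fingers so that they drop into the blue tray beside it, without picking any of them up off the board. Leave the tray, the sieve and the glass jar in their places.

Things in the scene. Friction and masses are not known exactly. Their poses are not given: they have to be found in the camera images.
- cabinet: low dark wooden cabinet, its shallow drawer pulled out towards the robot; fixed, turned by up to 0.25 rad. Origin: on the table under the middle of the sorting board; x runs away from the robot into the cabinet, y to the left along the drawer, z up. Behind the drawer the cabinet itself: x = 170 to 410 mm, y = -330 to 330 mm, top at z = 110 mm; on it, x above 210 mm, stand a pot, a spoon and a tin
- board_top (a point): middle of the top of the raised white sorting board in the drawer's middle: 300 mm along the cabinet's x, 260 mm along its y, top 58 mm above the table (cabinet's axes). Its two side edges, at y = -130 and +130 mm, are open; beyond each the drawer's floor lies 42 mm lower
- drawer_front (a point): middle of the top edge of the drawer's front wall, 80 mm above the table. Inner faces of the drawer's walls, in the cabinet's frame: front x = -150, back x = 150 (75 mm high), sides y = -282 and 282 mm (75 mm high)
- tray: blue open plastic tray, loose on the drawer's floor beside the board, left or right of it (differs from run to run); 250 mm along x, 138 along y, 38 high, walls and floor 4 mm, axes as the cabinet's; 0.25 kg. Origin: centre of its underside. Its rim lies 4 mm below the board's top and 5 mm from the board's edge: what is pushed 35 mm past the edge falls in
- cork0_center (a point): one of three equal cork stoppers lying loose and flat on the sorting board: a tan cork disc 32 mm across and 18 mm high, 13 to 26 g; this point is its middle, 9 mm above its underside. Any order will do. It slides (it does not roll) when pushed from the side
- cork1_center (a point): one of three equal cork stoppers lying loose and flat on the sorting board: a tan cork disc 32 mm across and 18 mm high, 13 to 26 g; this point is its middle, 9 mm above its underside. Any order will do. It slides (it does not roll) when pushed from the side
- cork2_center (a point): one of three equal cork stoppers lying loose and flat on the sorting board: a tan cork disc 32 mm across and 18 mm high, 13 to 26 g; this point is its middle, 9 mm above its underside. Any order will do. It slides (it does not roll) when pushed from the side
- cork0: the same stopper as cork0_center; origin: centre of its underside
- cork1: the same stopper as cork1_center; origin: centre of its underside
- cork2: the same stopper as cork2_center; origin: centre of its underside
- jar: bystander: small closed clear glass jar with a steel lid, 48 mm across, 68 mm high, standing on the sorting board near its back edge (about 117 mm behind the board's middle). Origin: centre of its underside. 0.16 kg
- sieve: bystander: stainless steel sieve, a round bowl 112 mm across and 36 mm high with a handle, lying on the drawer's floor on the side of the board where the tray is not; nothing of it rises above the board's top. Origin: on the drawer's floor, in the middle of that bay
Not all that is in view belongs to the job. What is shaped like the cork1 but green or yellow is not meant.

How it is judged:
By the outcome, as a careful person would: the job done as asked, in the order asked, and still so for the second after the job is handed in, with the robot touching nothing.
It also fails if it takes over 58 s, if anything falls off the work surface, if the arm or the gripper's body presses on something with over 40 N, if the wrist force passes 120 N, or if a joint passes its speed limit or range.

ROBOT

A 6-joint arm with a two-finger parallel gripper is mounted at the origin on the work surface. World frame = base frame: x ahead of the robot, y to its left, z up, the work surface at z = 0. Lengths are in m, angles in rad, forces in N, time in s.
With the tool pointing down it reaches from about 0.25 to 0.775 m from the base axis. Payload 4 kg.
Tool frame: the origin (TCP) lies on the centre line of the jaws, within the pads' length; the fingertips stand 8 mm ahead of it and the grasp point (between the pads) lies 11 mm behind it; z points along the fingers, y is the direction in which the jaws open and shut (so a half turn about z gives the same grasp; the last joint's range is limited). The gripper opens to 94 mm and grips with 3 to 60 N. Pads are 16 mm wide; open, the fingers measure 119 mm over their backs; the gripper's body (75 mm by 177 mm) begins 78 mm behind the grasp point.
Start: joints at [-1.314, 0.087, 1.371, -0, 1.684, -0.103], TCP at [0.194, -0.515, 0.185] pointing down, gripper open.
Joint ranges: [-3.1, 3.1], [-0.76, 2.03], [0.27, 2.55], [-1.08, 4.22], [0.17, 2.65], [-2.57, 2.57]. Speed limits (rad/s): [2.79, 2.79, 3.14, 3.14, 3.14, 3.14].

INTERFACE

Orientations are given as [roll, pitch, yaw] about the fixed x, y, z axes, in that order (R = Rz(yaw) Ry(pitch) Rx(roll)).
In Python, from bench import robot gives the robot as it stands.
- The arm moves only by the shell command python3 -m crank 'ROWS' [OPENING]. ROWS is JSON, a list of rows, each a list of 4 numbers: the shift along the tool's x, y, z scaled (see below), then the turn about the tool's z scaled (see below). A call has exactly 10 rows; each row shifts and turns the commanded pose from where the row before left it, along the tool's axes as they then stand; what a row does not reach is not made up. The controller multiplies each number of a shift by 0.2 m and each number of a turn by pi/2 rad. A row lasts 1/8 s, in which the tool goes at most 62.5 mm and 10.7 degrees, less where a joint would pass 70% of its speed; a pose out of reach is approached as far as the arm can. A call with a number of a shift or a turn outside -1 to 1 is refused whole. A call with a gripper value outside its range is refused whole. OPENING is the gripper command: -1 is fully open, 1 is shut, values between are in proportion, set as the call begins (- or left out, the last holds). The fingers move at their own pace and stop on an object; the grip force is fixed at half the most. Time passes only in rows, so rows that do not move let the fingers close, or fill a call up. It gives the time, the measured TCP pose, the force and the opening at its end, in the units of the state.
- robot.get_obs(): the state, without advancing time (a new reading comes with each control period).
- robot.snapshot(name): name is "side" or "top" or "wrist"; returns (picture, depth): 384x512x3 uint8, red, green, blue; 384x512 float32, m along the optical axis (not along the pixel's ray), 0 where there is no reading.
- robot.camera_params(name): a dict with "fx", "fy", "cx", "cy" (pixels), "world_from_camera" (4x4, takes a point from camera to world coordinates). Camera axes: x right, y down, z forward; pixel columns grow to the right and rows downward; lengths in m; the calibration is good to about 2 mm. A picture is of the moment at which its call begins: read the wrist's pose just before it. camera_params takes no time and is no camera call; for the wrist camera it gives the pose at the moment of the call.
- robot.close_job(): hands the job in, once; it reports no verdict.
The state is a dict: "time": time; "joint_positions": joint angles; "qvel": joint speeds; "joint_torque": joint torques, N m; "tool_pos": TCP position; "ee_rot": TCP orientation; "wrist_force": force on the tool from outside, world axes, zero at the start; "wrist_torque": the same for the moment, N m; "width": finger opening in m.
Only numpy, scipy, OpenCV 4.12 (cv2) and the standard library are available. Lean on these libraries where they do the work, as an engineer would, in place of code of your own. Each camera call takes 0.05 s, during which the arm holds its last target.

## Working session

There is one attempt and no reset: what is moved stays moved. The work goes in short steps, Python scripts to look and compute and a shell command to move; the robot and the scene stay as the last step left them, time stands still between calls to the robot, and variables do not carry over. Pictures are saved under pics/ and viewed, and the job is handed in when it is done.

```bash
mkdir -p pics; ls; python3 - <<'E'
from bench import robot
import cv2,numpy as np
o=robot.get_obs();print(o)
for n in ["top","side"]:
    p,d=robot.snapshot(n);cv2.imwrite(f"pics/{n}0.png",p[:,:,::-1]);np.save(f"pics/{n}0d.npy",d)
    c=robot.camera_params(n);print(n,c)
E
```

```text
pics
{'time': 0.0, 'joint_positions': array([-1.31413361e+00,  8.79500287e-02,  1.37224150e+00, -7.38243182e-06,
        1.68359236e+00, -1.03119832e-01]), 'qvel': array([ 1.57206811e-03,  8.08265461e-05, -1.15409382e-03,  3.43867618e-04,
        1.58651683e-04, -5.17803596e-04]), 'joint_torque': array([-1.11006455e-03, -3.40185642e+01, -3.02432263e+01,  7.17796222e-02,
        3.30775569e-02, -1.81462215e-04]), 'tool_pos': array([ 0.193471  , -0.51421724,  0.18361342]), 'ee_rot': array([-3.13941231e+00, -2.18260322e-04,  3.59781487e-01]), 'wrist_force': array([-0.34584114, -0.53771995,  0.27811906]), 'wrist_torque': array([ 0.03601565, -0.00630925,  0.02925506]), 'width': 0.09378039946131407}
top {'fx': 391.5535324565029, 'fy': 391.5535324565029, 'cx': 252.3239979161503, 'cy': 189.2165024430073, 'world_from_camera': array([[-0.01107924, -0.99759502,  0.068421  ,  0.42428598],
       [-0.99990172,  0.01164074,  0.00781335,  0.01293923],
       [-0.00859103, -0.06832771, -0.99762594,  0.98197873],
       [ 0.        ,  0.        ,  0.        ,  1.        ]])}
side {'fx': 495.2642324527727, 'fy': 495.2642324527727, 'cx': 261.83921936337026, 'cy': 187.8173611428064, 'world_from_camera': array([[-0.89090718, -0.27974015,  0.35781259,  0.06051734],
       [-0.45404667,  0.52908405, -0.71687634,  0.8572896 ],
       [ 0.01122615, -0.80113389, -0.59837986,  0.77660607],
       [ 0.        ,  0.        ,  0.        ,  1.        ]])}
```

View pics/top0.png

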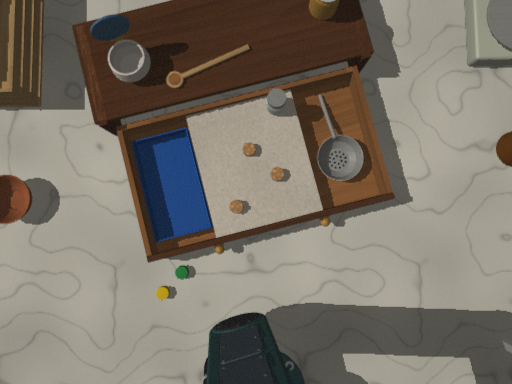

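View pics/side0.png

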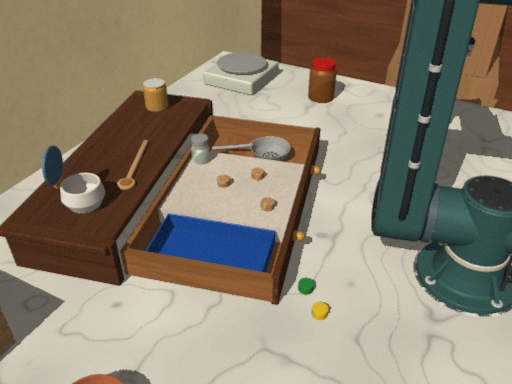

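```bash
cat > h.py <<'E'
import numpy as np,cv2
from bench import robot
def pix2w(n,u,v,z):
    c=robot.camera_params(n);T=c["world_from_camera"]
    r=T[:3,:3]@np.array([(u-c["cx"])/c["fx"],(v-c["cy"])/c["fy"],1]);o=T[:3,3]
    return o+r*(z-o[2])/r[2]
def w2pix(n,p):
    c=robot.camera_params(n);T=np.linalg.inv(c["world_from_camera"])
    q=T[:3,:3]@np.array(p)+T[:3,3];return q[0]/q[2]*c["fx"]+c["cx"],q[1]/q[2]*c["fy"]+c["cy"]
E
python3 - <<'E'
import cv2
p=cv2.imread("pics/top0.png")
cv2.imwrite("pics/top0c.png",cv2.resize(p[85:245,175:335],None,fx=3.75,fy=3.75,interpolation=cv2.INTER_CUBIC))
E
```

```text
(no output)
```

View pics/top0c.png

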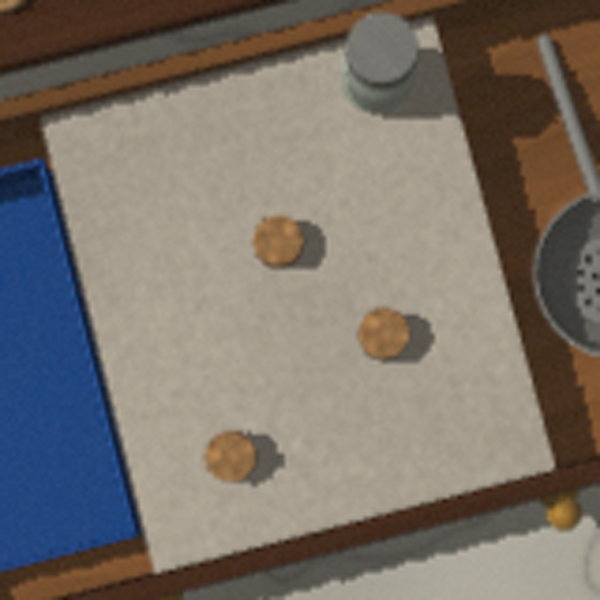

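```bash
cat >> h.py <<'E'
def P(a,z): return pix2w("top",175+(a[0]+.5)/3.75-.5,85+(a[1]+.5)/3.75-.5,z)
E
python3 - <<'E'
from h import *
LB,LF,RF,RB=[P(a,.058)[:2] for a in [(43,120),(155,573),(553,467),(435,22)]]
print(LB,LF,RF,RB)
dl=LB-LF;dr=RB-RF
print("ang",np.arctan2(dl[1],dl[0]),np.arctan2(dr[1],dr[0]),np.linalg.norm(dl),np.linalg.norm(dr))
db=LB-RB;print("back ang",np.arctan2(-db[0],db[1]),np.linalg.norm(db))
th=np.arctan2((dl+dr)[1],(dl+dr)[0])
ex=np.array([np.cos(th),np.sin(th)]);ey=np.array([-ex[1],ex[0]])
mid=(LB+LF+RB+RF)/4
print(mid,(LB+RB)/2-ex*.15)
c0=(LB+RB)/2-ex*.15
c0=c0+ey*0
print("th",th)
for n,a in dict(back=(278,241),mid=(384,334),front=(230,456)).items():
    w=P(a,.076)[:2]; print(n,w,"cab",(w-c0)@ex,(w-c0)@ey)
w=P((382,50),.126)[:2];print("jar",w,(w-c0)@ex,(w-c0)@ey)
E
```

```text
[0.66405966 0.17713128] [0.37520608 0.10677791] [ 0.4386786  -0.14352016] [ 0.72452505 -0.07458767]
ang 0.2389089926934863 0.23663411710383445 0.29729781353063367 0.2940406083500985
back ang 0.23574344532244712 0.258879298284967
[0.55061735 0.01645034] [0.54851279 0.01594027]
th 0.23777782012638518
back [0.58091133 0.02729846] cab 0.034162322079286774 0.003407343247598812
mid [ 0.52189948 -0.03779726] cab -0.03852203882038563 -0.04595697382344942
front [0.44740887 0.05830954] cab -0.0882794325426557 0.06499152838852201
jar [ 0.68591814 -0.03641794] 0.12120664763099348 -0.08324999445155175
```

```bash
python3 -m crank '[[0,0,0,-0.115],[0,0,0,-0.115],[0,0,0,-0.115],[0,0,0,-0.115],[0,0,0,-0.115],[0,0,0,-0.115],[0,0,0,-0.115],[0,0,0,-0.115],[0,0,0,0],[0,0,0,0]]' 1
cat >> h.py <<'E'
th=0.2378;ex=np.array([np.cos(th),np.sin(th)]);ey=np.array([-ex[1],ex[0]])
c0=np.array([0.5490,0.0160])
from scipy.spatial.transform import Rotation as Ro
def plan(cx,cy,z):
    """total units from present pose to cabinet point"""
    o=robot.get_obs();p=np.r_[c0+ex*cx+ey*cy,z];R=Ro.from_euler("xyz",o["ee_rot"]).as_matrix()
    d=np.array(o["tool_pos"]); print("t",round(o["time"],2),"pos",d.round(4),"rot",np.round(o["ee_rot"],4),"cab",((d[:2]-c0)@ex).round(4),((d[:2]-c0)@ey).round(4),"w",round(o["width"],4),"F",np.round(o["wrist_force"],1))
    print("yaw err(units, -z)",(th+np.pi/2-o["ee_rot"][2])/(np.pi/2),"units",(R.T@(p-d)/.2).round(4))
E
python3 -c "
from h import *
plan(-.0385,-.095,.185)"
```

```text
time: 1.35
tool_pos: [0.1936, -0.5146, 0.1845]
ee_rot: [3.142, -0.001, 1.802]
wrist_force: [1.1, -0.3, 0.2]
width: 0.0003
t 1.35 pos [ 0.1936 -0.5146  0.1845] rot [ 3.1416e+00 -5.0000e-04  1.8024e+00] cab -0.4704 -0.432 w 0.0003 F [ 1.1 -0.3  0.2]
yaw err(units, -z) 0.0039412634553922625 units [ 1.6983e+00  2.1490e+00 -1.8000e-03]
```

```bash
python3 -m crank '[[0.1,0.13,0,-0.004],[0.2,0.24,0,0],[0.2,0.25,0,0],[0.2,0.25,0,0],[0.2,0.25,0,0],[0.2,0.25,0,0],[0.2,0.25,0,0],[0.2,0.25,0,0],[0.13,0.19,0,0],[0.07,0.09,0,0]]'
python3 - <<'E'
from h import *
plan(-.0385,-.092,.071)
p,d=robot.snapshot("wrist");cv2.imwrite("pics/w1.png",p[:,:,::-1])
p,d=robot.snapshot("top");cv2.imwrite("pics/t1.png",p[:,:,::-1])
E
```

```text
time: 2.6
tool_pos: [0.526, -0.0873, 0.1844]
ee_rot: [-3.141, -0.0, 1.812]
wrist_force: [0.3, -1.1, -0.0]
width: 0.0006
t 2.6 pos [ 0.526  -0.0873  0.1844] rot [-3.1414e+00 -3.0000e-04  1.8121e+00] cab -0.0467 -0.095 w 0.0006 F [ 0.3 -1.1 -0. ]
yaw err(units, -z) -0.002221320962746295 units [0.0148 0.041  0.5672]
```

View pics/w1.png

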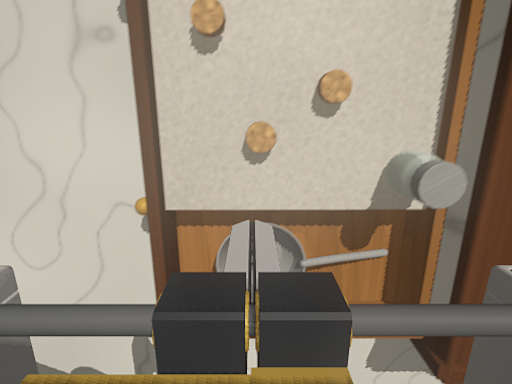

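View pics/t1.png

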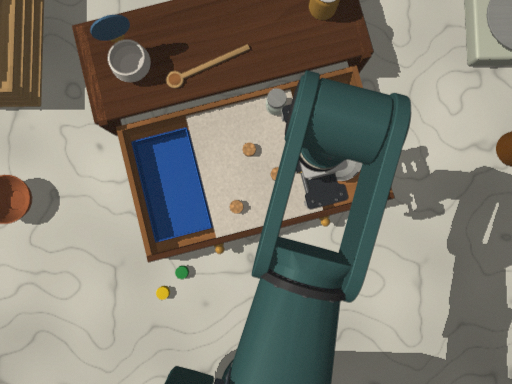

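The wrist view shows the board square to the tool, with the corks at (261,137), (336,87) and (208,16). I'll cross-check their positions with this camera.

```bash
python3 - <<'E'
from h import *
for u,v in [(261,135),(336,85),(208,14)]:
    w=pix2w("wrist",u,v,.076)[:2];print(w.round(4),((w-c0)@ex).round(4),((w-c0)@ey).round(4))
for u,v in [(165,210),(435,209)]:
    w=pix2w("wrist",u,v,.058)[:2];print("edge",w.round(4),((w-c0)@ex).round(4),((w-c0)@ey).round(4))
plan(-.0385,-.092,.071)
E
```

```text
[ 0.522  -0.0358] -0.0384 -0.044
[0.5807 0.0282] 0.0337 0.0043
[0.4477 0.0584] -0.0885 0.065
edge [ 0.437  -0.1465] -0.1471 -0.1315
edge [ 0.7379 -0.0703] 0.1632 -0.1284
t 2.7 pos [ 0.5257 -0.0877  0.1843] rot [-3.1412e+00 -7.0000e-04  1.8133e+00] cab -0.0471 -0.0953 w 0.0003 F [-0.4  0.3 -0.5]
yaw err(units, -z) -0.0030223342283475525 units [0.0158 0.0431 0.5664]
```

```bash
python3 -m crank '[[0,0.02,0,0.003],[0,0.022,0,0],[0,0,0.1,0],[0,0,0.13,0],[0,0,0.13,0],[0,0,0.1,0],[0,0,0.06,0],[0,0,0.03,0],[0,0,0.015,0],[0,0,0,0]]'
python3 -c "
from h import *
plan(-.0385,.15,.071)"
```

```text
time: 3.95
tool_pos: [0.5334, -0.0878, 0.0723]
ee_rot: [3.141, 0.001, 1.806]
wrist_force: [0.1, -0.4, 0.1]
width: 0.0008
t 3.95 pos [ 0.5334 -0.0878  0.0723] rot [3.1408e+00 5.0000e-04 1.8063e+00] cab -0.0396 -0.0972 w 0.0008 F [ 0.1 -0.4  0.1]
yaw err(units, -z) 0.0014385043564905746 units [1.2361 0.0028 0.0058]
```

```bash
python3 -m crank '[[0.04,0,0,0],[0.06,0,0,0],[0.06,0,0,0],[0.06,0,0,0],[0.06,0,0,0],[0.07,0,0,0],[0.07,0,0,0],[0.07,0,0,0],[0.07,0,0,0],[0.06,0,0,0]]'
python3 - <<'E'
from h import *
p,d=robot.snapshot("wrist");cv2.imwrite("pics/w2.png",p[:,:,::-1])
plan(-.0385,.15,.071)
E
```

```text
time: 5.2
tool_pos: [0.5039, 0.0339, 0.0718]
ee_rot: [3.142, 0.0, 1.807]
wrist_force: [-0.3, -0.3, 0.6]
width: 0.0003
t 5.25 pos [0.5035 0.0351 0.0717] rot [-3.1415e+00 -1.2000e-03  1.8078e+00] cab -0.0397 0.0293 w 0.0005 F [-0.5  0.1  0.4]
yaw err(units, -z) 0.0005345680851203596 units [0.6036 0.0056 0.0044]
```

View pics/w2.png

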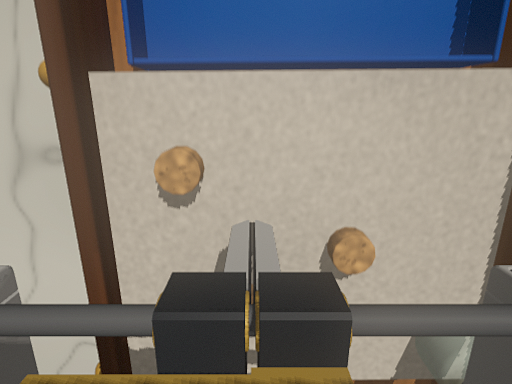

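```bash
python3 - <<'E'
from h import *
p,d=robot.snapshot("side");cv2.imwrite("pics/s2.png",cv2.resize(p[120:300,120:340,::-1],None,fx=3.5,fy=3.3,interpolation=cv2.INTER_CUBIC))
p,d=robot.snapshot("top");cv2.imwrite("pics/t2.png",cv2.resize(p[85:245,115:335,::-1],None,fx=3.5,fy=3.5,interpolation=cv2.INTER_CUBIC))
print(w2pix("wrist",np.r_[c0+ex*-.0385+ey*.054,.067]),w2pix("wrist",np.r_[robot.get_obs()["tool_pos"]]))
E
```

```text
(np.float64(253.87452821539685), np.float64(184.17451956215436)) (np.float64(252.2695728266803), np.float64(221.7889303404179))
```

View pics/s2.png

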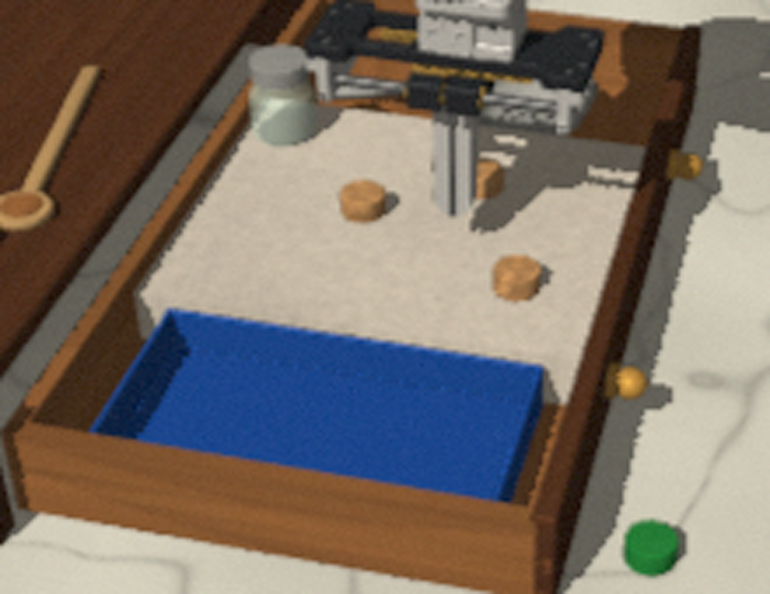

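View pics/t2.png

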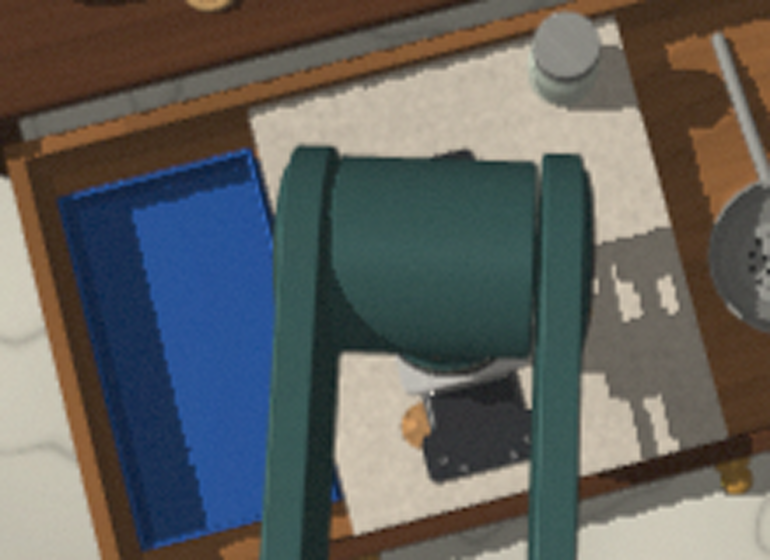

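```bash
python3 - <<'E'
from h import *
t=robot.get_obs()["tool_pos"]
for dz in (0,-.008,-.013): print(dz,w2pix("side",t+[0,0,dz]))
# measured cork in side
print("cork side original", w2pix("side",np.r_[c0+ex*-.0385+ey*-.045,.067]))
for z in (.076,.067): 
  w=pix2w("side",120+488/3.5,120+180/3.3,z)[:2];print(w,(w-c0)@ex,(w-c0)@ey)
E
python3 - <<'E'
import cv2
p=cv2.imread("pics/side0.png")
cv2.imwrite("pics/s0c.png",cv2.resize(p[120:300,120:340],None,fx=3.5,fy=3.3,interpolation=cv2.INTER_CUBIC))
E
```

```text
0 (np.float64(249.59474380261017), np.float64(189.80174192676685))
-0.008 (np.float64(249.6067655808905), np.float64(192.49320595819188))
-0.013 (np.float64(249.61422961037056), np.float64(194.16427045518589))
cork side original (np.float64(256.4838166190993), np.float64(174.2533562651111))
[ 0.5093753  -0.02774154] -0.048813585465942014 -0.033176392409192436
[ 0.51514134 -0.03911067] -0.045887981406324926 -0.045583854644571015
```

View pics/s0c.png

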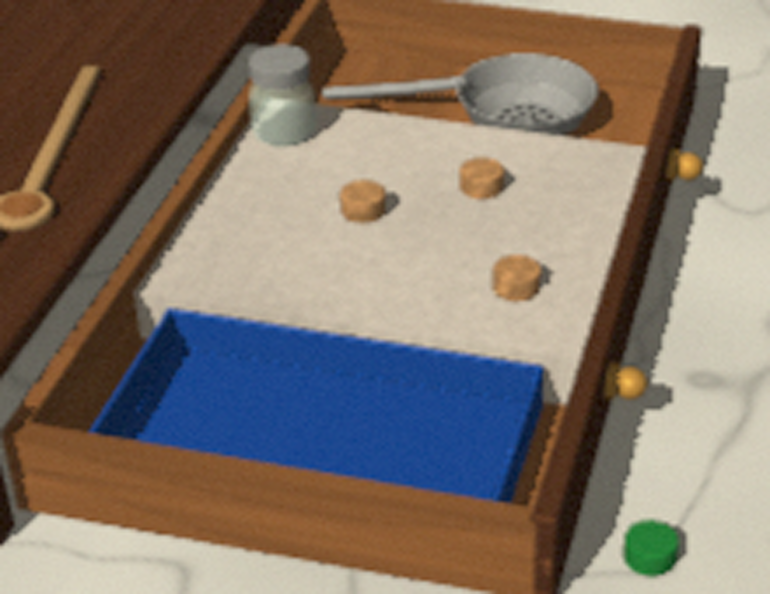

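```bash
python3 - <<'E'
from h import *
def cloud(n):
    p,d=robot.snapshot(n);c=robot.camera_params(n);T=c["world_from_camera"]
    v,u=np.mgrid[:384,:512];X=np.stack([(u-c["cx"])/c["fx"]*d,(v-c["cy"])/c["fy"]*d,d],-1)
    return p,d,X@T[:3,:3].T+T[:3,3]
o=robot.get_obs();t=np.array(o["tool_pos"]);print(t)
for n in ("side","wrist"):
    p,d,W=cloud(n)
    m=(d>0)&(np.hypot(W[...,0]-t[0],W[...,1]-t[1])<.03)
    zz=W[...,2][m];print(n,m.sum(),np.histogram(zz,bins=np.arange(.03,.2,.008)))
    m2=m&(W[...,2]>.066);k=np.where(m2)
    if n=="side":
        for v in range(165,198,2): print(v,[(round(float(W[v,u,2])*1000),round(float((W[v,u,:2]-c0)@ex)*1000),round(float((W[v,u,:2]-c0)@ey)*1000)) for u in (246,250,254)])
        cv2.imwrite("pics/s3.png",cv2.resize(p[130:220,190:310,::-1],None,fx=6,fy=6,interpolation=cv2.INTER_CUBIC))
    b=(d>0)&(abs((W[...,:2]-c0)@ex)<.1)&(abs((W[...,:2]-c0)@ey)<.12)&(W[...,2]<.07);print("board z",np.median(W[...,2][b]))
E
```

```text
[0.50400933 0.03342973 0.071798  ]
side 1334 (array([  0,   0,   0, 301,   2,   0,   0,   3,  17,  30,  39,  32,  33,
        30,  38,  36,  38,  37,  25,   3,   7]), array([0.03 , 0.038, 0.046, 0.054, 0.062, 0.07 , 0.078, 0.086, 0.094,
       0.102, 0.11 , 0.118, 0.126, 0.134, 0.142, 0.15 , 0.158, 0.166,
       0.174, 0.182, 0.19 , 0.198]))
165 [(147, -34, 35), (148, -43, 35), (149, -52, 34)]
167 [(142, -34, 37), (146, -44, 40), (145, -52, 36)]
169 [(137, -34, 37), (140, -44, 39), (138, -52, 35)]
171 [(133, -34, 39), (134, -44, 38), (134, -53, 37)]
173 [(127, -34, 39), (125, -43, 34), (127, -52, 34)]
175 [(117, -32, 32), (125, -44, 41), (122, -52, 36)]
177 [(113, -33, 35), (115, -43, 35), (115, -52, 33)]
179 [(110, -34, 39), (112, -44, 39), (110, -52, 34)]
181 [(102, -33, 35), (106, -44, 38), (104, -52, 34)]
183 [(99, -34, 39), (98, -43, 35), (59, -39, -18)]
185 [(58, -21, -7), (60, -32, -7), (60, -41, -9)]
187 [(58, -24, 1), (60, -34, 1), (58, -43, -4)]
189 [(58, -26, 8), (60, -36, 9), (59, -45, 5)]
191 [(60, -29, 19), (59, -37, 16), (59, -47, 13)]
193 [(59, -30, 26), (56, -39, 20), (59, -49, 20)]
195 [(61, -33, 36), (60, -42, 32), (60, -51, 30)]
197 [(59, -34, 41), (60, -44, 39), (59, -53, 36)]
board z 0.05922033414289718
wrist 15051 (array([   0,    0,    0, 3502,    0,    0,    0,    9,  139,  217,  252,
        282,  331,  399,  458,  418,  169,   13,    0,    0,   39]), array([0.03 , 0.038, 0.046, 0.054, 0.062, 0.07 , 0.078, 0.086, 0.094,
       0.102, 0.11 , 0.118, 0.126, 0.134, 0.142, 0.15 , 0.158, 0.166,
       0.174, 0.182, 0.19 , 0.198]))
board z 0.057875475559957326
```

View pics/s3.png

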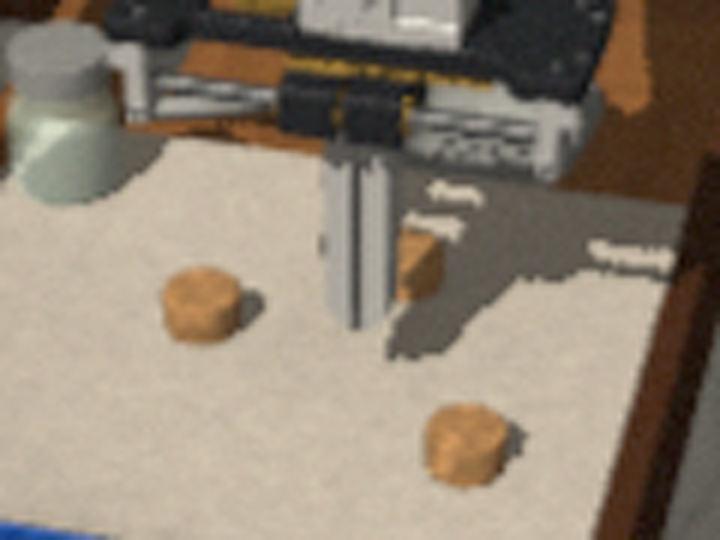

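Depth from both cameras puts the real fingertips near z≈0.093. That is 21 mm *above* the reported TCP, not 8 mm below it as described, so they passed over the cork without moving it. I'll measure the tip and the gripper's underside before going lower.

```bash
python3 - <<'E'
from h import *
o=robot.get_obs();t=np.array(o["tool_pos"]);R=Ro.from_euler("xyz",o["ee_rot"]).as_matrix()
for n in ("side","wrist"):
    p,d=robot.snapshot(n);c=robot.camera_params(n);T=c["world_from_camera"]
    v,u=np.mgrid[:384,:512];X=np.stack([(u-c["cx"])/c["fx"]*d,(v-c["cy"])/c["fy"]*d,d],-1)
    W=X@T[:3,:3].T+T[:3,3];L=((W-t)@R)[d>0]*1000;z=W[d>0][:,2]*1000
    for a in range(-100,100,10):
        m=(L[:,1]>=a)&(L[:,1]<a+10)&(abs(L[:,0])<50)&(z>86)&(z<260)
        if m.sum()>3:
            q=L[m];zz=z[m];k=np.argsort(zz)[:3];print(n,a,m.sum(),"zlow",zz[k].round(),"at x",q[k,0].round(),"5%",np.percentile(zz,5).round())
    m=(abs(L[:,1])<16)&(abs(L[:,0])<14)&(z>80)&(z<120);print("finger ext x",L[m,0].min(),L[m,0].max(),"y",L[m,1].min(),L[m,1].max(),"zmin",np.sort(z[m])[:8].round(1))
E
```

```text
side -90 133 zlow [192. 192. 193.] at x [11. 23. -9.] 5% 196.0
side -80 145 zlow [190. 191. 194.] at x [29. 31. 31.] 5% 198.0
side -70 102 zlow [202. 203. 204.] at x [27. 25. 26.] 5% 206.0
side -60 86 zlow [201. 202. 203.] at x [25. 26. 27.] 5% 205.0
side -50 134 zlow [203. 205. 206.] at x [26. 29. 30.] 5% 206.0
side -40 101 zlow [202. 203. 204.] at x [26. 28. 25.] 5% 205.0
side -30 133 zlow [187. 190. 193.] at x [ 6. 14. 15.] 5% 198.0
side -20 214 zlow [102. 102. 107.] at x [ 9. -4. -2.] 5% 114.0
side -10 244 zlow [94. 97. 97.] at x [ 8.  6. 11.] 5% 105.0
side 0 268 zlow [92. 96. 98.] at x [ 6.  7. 10.] 5% 105.0
side 10 145 zlow [106. 108. 110.] at x [12. 10.  8.] 5% 123.0
side 20 60 zlow [196. 200. 202.] at x [32. 34. 26.] 5% 202.0
side 30 79 zlow [203. 203. 204.] at x [26. 27. 26.] 5% 205.0
side 40 76 zlow [202. 204. 204.] at x [26. 28. 25.] 5% 205.0
side 50 89 zlow [202. 203. 203.] at x [26. 27. 26.] 5% 205.0
side 60 107 zlow [202. 203. 204.] at x [24. 25. 25.] 5% 206.0
side 70 165 zlow [190. 191. 192.] at x [-30.  29.  17.] 5% 194.0
side 80 78 zlow [210. 215. 215.] at x [32. 31.
[... 607 characters left out ...]
rist -10 5361 zlow [92. 92. 93.] at x [9. 8. 8.] 5% 118.0
wrist 0 5517 zlow [93. 93. 94.] at x [9. 8. 8.] 5% 120.0
wrist 10 4804 zlow [100. 102. 102.] at x [10. 10. 10.] 5% 196.0
wrist 20 1807 zlow [195. 195. 195.] at x [33. 33. 33.] 5% 200.0
wrist 30 1232 zlow [201. 201. 201.] at x [27. 27. 27.] 5% 203.0
wrist 40 1236 zlow [201. 201. 202.] at x [27. 27. 27.] 5% 203.0
wrist 50 1232 zlow [201. 201. 201.] at x [27. 27. 27.] 5% 203.0
wrist 60 831 zlow [201. 202. 202.] at x [27. 28. 28.] 5% 203.0
wrist 70 3043 zlow [189. 189. 190.] at x [23. 28. 23.] 5% 191.0
finger ext x 7.3624400013033044 10.528155560282956 y -12.812454808239277 11.788607580003873 zmin [92.  92.2 92.7 92.9 93.1 93.2 93.4 93.4]
```

```bash
python3 -m crank '[[-0.06,0.004,-0.02,0],[-0.12,0,0,0],[-0.13,0,0,0],[-0.13,0,0,0],[-0.11,0,0,0],[-0.05,0,0,0],[-0.02,0,0,0],[0,0,0,0],[0,0,0.02,0],[0,0,0.02,0]]'
python3 -c "
from h import *
plan(-.0385,-.092,.0425)"
```

```text
time: 6.8
tool_pos: [0.5337, -0.0868, 0.0674]
ee_rot: [-3.141, -0.0, 1.807]
wrist_force: [-0.2, -0.2, -0.2]
width: 0.0003
t 6.8 pos [ 0.5337 -0.0868  0.0674] rot [-3.1415e+00 -1.0000e-04  1.8074e+00] cab -0.0391 -0.0963 w 0.0003 F [-0.2 -0.2 -0.2]
yaw err(units, -z) 0.0007528722972023161 units [0.0217 0.0031 0.1247]
```

```bash
python3 -m crank '[[0,0,0.03,0],[0,0,0.03,0],[0,0,0.025,0],[0,0,0.02,0],[0,0,0.01,0],[0,0,0.007,0],[0,0,0,0],[0.03,0.002,0,0],[0.05,0,0,0],[0.06,0,0,0]]'
python3 - <<'E'
from h import *
plan(-.0385,.15,.0425)
p,d=robot.snapshot("wrist");cv2.imwrite("pics/w3.png",p[:,:,::-1])
p,d=robot.snapshot("side");cv2.imwrite("pics/s4.png",cv2.resize(p[130:220,190:310,::-1],None,fx=5,fy=5,interpolation=cv2.INTER_CUBIC))
E
```

```text
time: 8.05
tool_pos: [0.5275, -0.0593, 0.0435]
ee_rot: [3.141, 0.0, 1.807]
wrist_force: [-0.8, -0.6, -0.6]
width: 0.0006
t 8.05 pos [ 0.5275 -0.0593  0.0435] rot [3.1415 0.     1.8065] cab -0.0386 -0.0681 w 0.0006 F [-0.8 -0.6 -0.6]
yaw err(units, -z) 0.0013115645711865665 units [ 1.0906 -0.0015  0.0048]
```

View pics/w3.png

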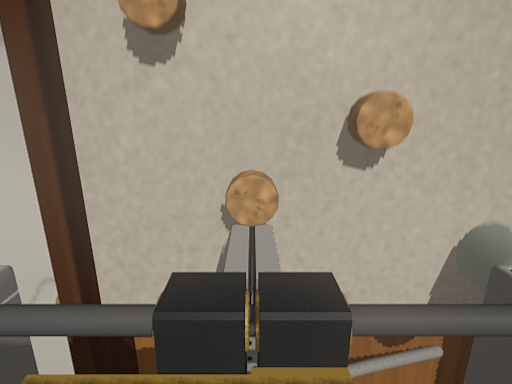

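View pics/s4.png

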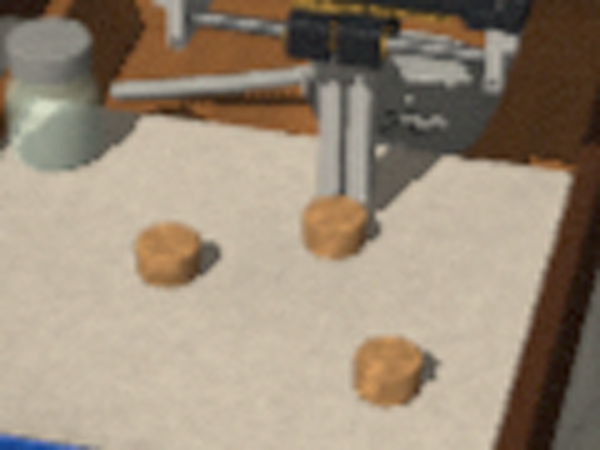

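The fingers are now down behind the middle cork, which sits centred at (252,198) in the wrist view. Continuing the sweep.

```bash
python3 -m crank '[[0.06,0,0.002,0],[0.07,0,0,0],[0.07,0,0,0],[0.07,0,0,0],[0.07,0,0,0],[0.07,0,0,0],[0.07,0,0,0],[0.07,0,0,0],[0.07,0,0,0],[0.06,0,0,0]]'
python3 - <<'E'
from h import *
plan(-.0385,.15,.0425)
p,d=robot.snapshot("wrist");cv2.imwrite("pics/w4.png",p[:,:,::-1])
E
```

```text
time: 9.4
tool_pos: [0.4957, 0.073, 0.043]
ee_rot: [3.142, 0.0, 1.807]
wrist_force: [0.0, 0.7, -0.1]
width: 0.0006
t 9.4 pos [0.4957 0.073  0.043 ] rot [3.1415e+00 1.0000e-04 1.8067e+00] cab -0.0384 0.068 w 0.0006 F [ 0.   0.7 -0.1]
yaw err(units, -z) 0.001195919902738376 units [ 0.4101 -0.0015  0.0023]
```

View pics/w4.png

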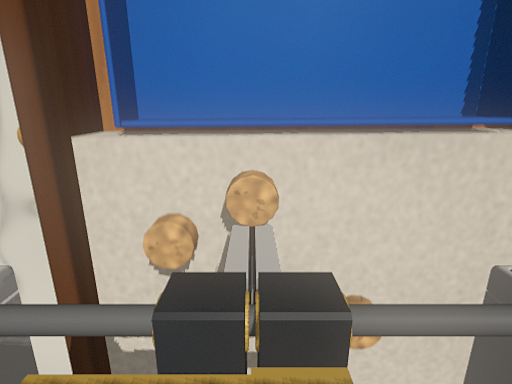

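```bash
python3 -m crank '[[0.05,0,0,0],[0.05,0,0,0],[0.05,0,0,0],[0.05,0,0,0],[0.05,0,0,0],[0.05,0,0,0],[0.05,0,0,0],[0.05,0,0,0],[0.03,0,0,0],[0,0,0,0]]'
python3 - <<'E'
from h import *
plan(-.0385,.15,.0425)
p,d=robot.snapshot("wrist");cv2.imwrite("pics/w5.png",p[:,:,::-1])
p,d=robot.snapshot("side");cv2.imwrite("pics/s5.png",p[:,:,::-1])
E
```

```text
time: 10.7
tool_pos: [0.4757, 0.1561, 0.0429]
ee_rot: [-3.142, 0.0, 1.807]
wrist_force: [-0.4, -0.3, 0.8]
width: 0.0007
t 10.7 pos [0.4757 0.1561 0.0429] rot [-3.1416e+00  2.0000e-04  1.8072e+00] cab -0.0382 0.1534 w 0.0007 F [-0.4 -0.3  0.8]
yaw err(units, -z) 0.0008725959961242455 units [-0.0171 -0.0014  0.0022]
```

View pics/w5.png

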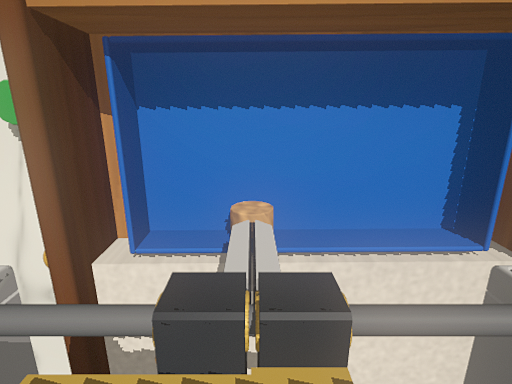

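View pics/s5.png

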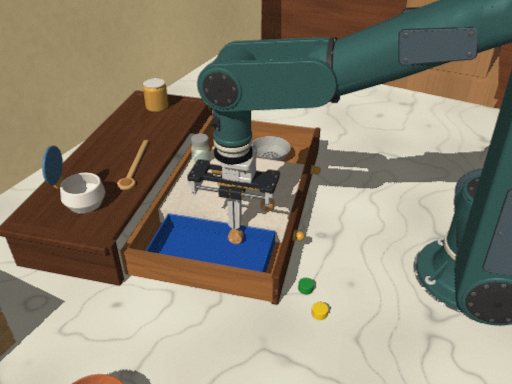

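```bash
python3 -m crank '[[0,0,-0.06,0],[0,0,-0.1,0],[-0.05,0,-0.04,0],[-0.12,-0.05,0,0],[-0.14,-0.06,0,0],[-0.14,-0.06,0,0],[-0.12,-0.05,0,0],[-0.06,-0.03,0,0],[-0.03,0,0,0],[0,0,0,0]]'
python3 - <<'E'
from h import *
plan(-.0885,.022,.0425)
p,d=robot.snapshot("side");cv2.imwrite("pics/s6.png",cv2.resize(p[120:300,120:340,::-1],None,fx=3.5,fy=3.3,interpolation=cv2.INTER_CUBIC))
E
```

```text
time: 12.05
tool_pos: [0.4583, 0.0157, 0.083]
ee_rot: [3.141, -0.0, 1.806]
wrist_force: [-0.5, 0.4, -0.2]
width: 0.0007
t 12.05 pos [0.4583 0.0157 0.083 ] rot [ 3.1413e+00 -2.0000e-04  1.8062e+00] cab -0.0882 0.0211 w 0.0007 F [-0.5  0.4 -0.2]
yaw err(units, -z) 0.0015473825893158916 units [ 0.0044 -0.0015  0.2026]
```

View pics/s6.png

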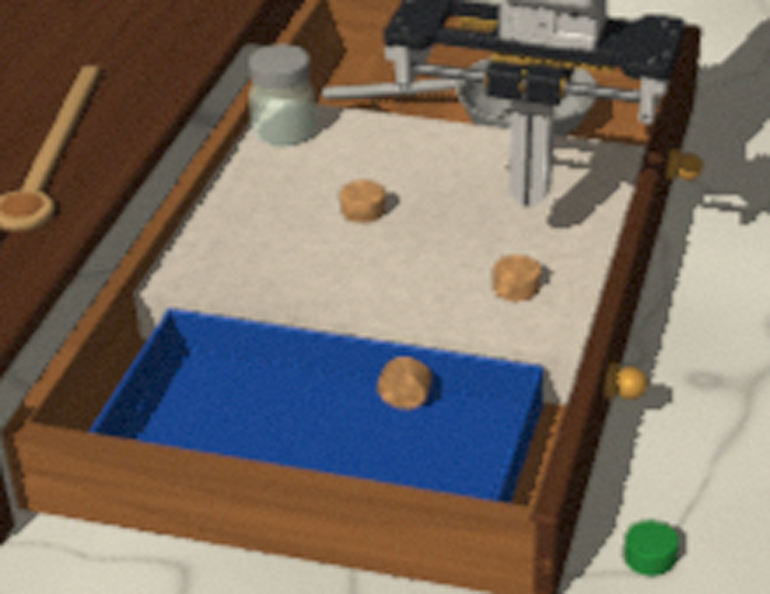

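The first cork is in the tray, leaning on its board-side wall at (405,382). Next is the front cork.

```bash
python3 -m crank '[[0,0,0.04,0],[0,0,0.05,0],[0,0,0.05,0],[0,0,0.03,0],[0,0,0.02,0],[0,0,0.01,0],[0,0,0,0],[0.03,0,0,0],[0.05,0,0,0],[0.06,0,0,0]]'
python3 - <<'E'
from h import *
plan(-.0885,.155,.0425)
p,d=robot.snapshot("wrist");cv2.imwrite("pics/w7.png",p[:,:,::-1])
E
```

```text
time: 13.35
tool_pos: [0.4514, 0.0437, 0.0431]
ee_rot: [3.141, 0.0, 1.806]
wrist_force: [-0.7, -0.7, 0.4]
width: 0.0006
t 13.35 pos [0.4514 0.0437 0.0431] rot [3.1413e+00 1.0000e-04 1.8065e+00] cab -0.0883 0.0499 w 0.0006 F [-0.7 -0.7  0.4]
yaw err(units, -z) 0.001360510062115496 units [ 0.5255 -0.002   0.003 ]
```

View pics/w7.png

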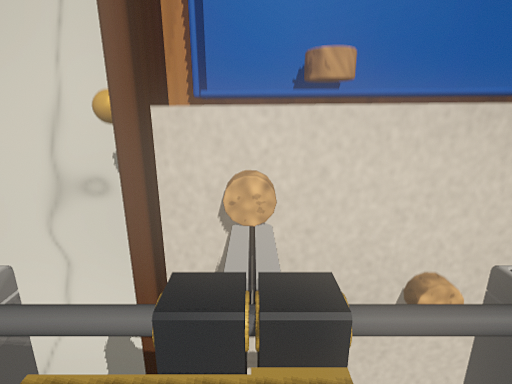

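```bash
python3 -m crank '[[0.06,0,0.002,0],[0.06,0,0,0],[0.06,0,0,0],[0.06,0,0,0],[0.06,0,0,0],[0.06,0,0,0],[0.06,0,0,0],[0.05,0,0,0],[0.04,0,0,0],[0.02,0,0,0]]'
python3 - <<'E'
from h import *
plan(-.0885,.155,.0425)
p,d=robot.snapshot("wrist");cv2.imwrite("pics/w8.png",p[:,:,::-1])
E
```

```text
time: 14.65
tool_pos: [0.4266, 0.1464, 0.0425]
ee_rot: [-3.142, 0.0, 1.807]
wrist_force: [-0.5, -0.4, 0.7]
width: 0.0007
t 14.65 pos [0.4266 0.1464 0.0425] rot [-3.1416e+00  2.0000e-04  1.8069e+00] cab -0.0882 0.1556 w 0.0007 F [-0.5 -0.4  0.7]
yaw err(units, -z) 0.001082941013708978 units [-0.0029 -0.0015  0.0002]
```

View pics/w8.png

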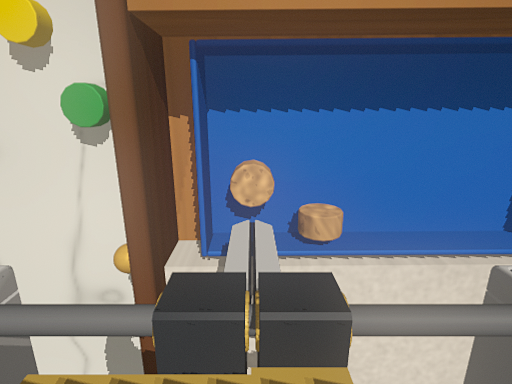

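Second cork is in, lying flat at (252,184). Now the back cork.

```bash
python3 -m crank '[[0,0,-0.08,0],[0,0,-0.12,0],[-0.08,0.04,0,0],[-0.15,0.1,0,0],[-0.17,0.11,0,0],[-0.17,0.11,0,0],[-0.17,0.11,0,0],[-0.13,0.09,0,0],[-0.06,0.05,0,0],[-0.02,0,0,0]]'
python3 - <<'E'
from h import *
plan(.034,-.035,.0425)
p,d=robot.snapshot("wrist");cv2.imwrite("pics/w9.png",p[:,:,::-1])
E
```

```text
time: 15.95
tool_pos: [0.5898, -0.0112, 0.0818]
ee_rot: [-3.14, -0.0, 1.805]
wrist_force: [0.5, -0.5, 1.4]
width: 0.0005
t 15.95 pos [ 0.5898 -0.0112  0.0818] rot [-3.1404e+00 -5.0000e-04  1.8054e+00] cab 0.0333 -0.036 w 0.0005 F [ 0.5 -0.5  1.4]
yaw err(units, -z) 0.00204239161685358 units [0.005  0.0038 0.1965]
```

View pics/w9.png

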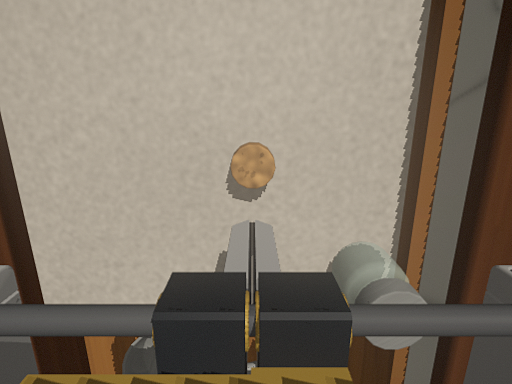

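```bash
python3 -m crank '[[0,0.003,0.04,-0.001],[0,0,0.05,0],[0,0,0.05,0],[0,0,0.03,0],[0,0,0.02,0],[0,0,0.006,0],[0,0,0,0],[0.04,0,0,0],[0.06,0,0,0],[0.06,0,0,0]]' && python3 -m crank '[[0.07,0,0,0],[0.07,0,0,0],[0.07,0,0,0],[0.07,0,0,0],[0.07,0,0,0],[0.07,0,0,0],[0.06,0,0,0],[0.05,0,0,0],[0.03,0,0,0],[0,0,0,0]]'
python3 - <<'E'
from h import *
plan(.034,.155,.0425)
p,d=robot.snapshot("wrist");cv2.imwrite("pics/w10.png",p[:,:,::-1])
E
```

```text
time: 17.25
tool_pos: [0.5826, 0.022, 0.0436]
ee_rot: [3.141, 0.0, 1.808]
wrist_force: [0.6, -0.1, 0.5]
width: 0.0005
time: 18.5
tool_pos: [0.5564, 0.1302, 0.0433]
ee_rot: [-3.141, 0.0, 1.809]
wrist_force: [-0.1, -0.1, -0.1]
width: 0.0002
t 18.5 pos [0.5564 0.1302 0.0433] rot [-3.1415e+00  1.0000e-04  1.8086e+00] cab 0.0341 0.1092 w 0.0002 F [-0.1 -0.1 -0.1]
yaw err(units, -z) -2.2163227532894724e-06 units [ 0.2289 -0.0003  0.0039]
```

View pics/w10.png

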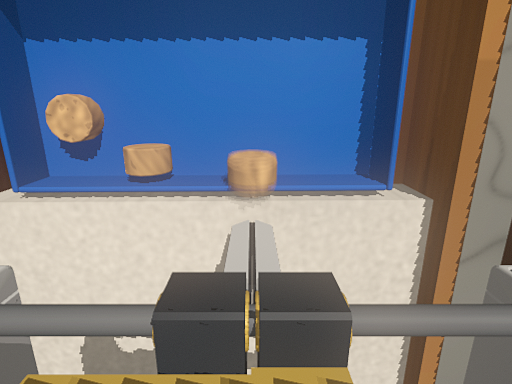

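```bash
python3 -m crank '[[0,0,0,0],[0,0,0,0],[0.03,0,0,0],[0.04,0,0,0],[0.04,0,0,0],[0.04,0,0,0],[0.04,0,0,0],[0.03,0,0,0],[0.01,0,0,0],[0,0,0,0]]'
python3 - <<'E'
from h import *
plan(.034,.155,.0425)
p,d=robot.snapshot("wrist");cv2.imwrite("pics/w11.png",p[:,:,::-1])
E
```

```text
time: 19.8
tool_pos: [0.5457, 0.1746, 0.0433]
ee_rot: [-3.142, 0.0, 1.808]
wrist_force: [-0.6, -0.7, -0.2]
width: 0.0008
t 19.8 pos [0.5457 0.1746 0.0433] rot [-3.1416e+00  2.0000e-04  1.8083e+00] cab 0.0341 0.1549 w 0.0008 F [-0.6 -0.7 -0.2]
yaw err(units, -z) 0.00021641023258075047 units [ 0.0003 -0.0006  0.0042]
```

View pics/w11.png

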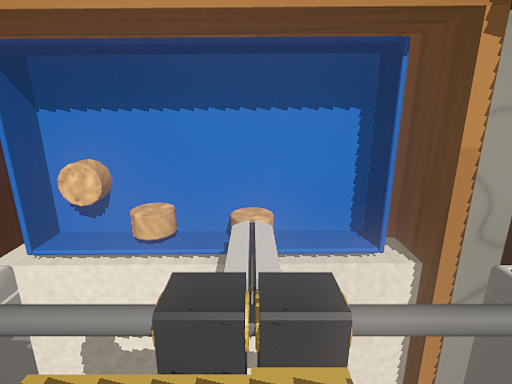

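Third cork is down too. Next I lift clear and look at everything.

```bash
python3 -m crank '[[0,0,-0.1,0],[0,0,-0.2,0],[0,0,-0.2,0],[-0.1,-0.1,-0.2,0],[-0.2,-0.25,0,0],[-0.2,-0.25,0,0],[-0.2,-0.25,0,0],[-0.2,-0.25,0,0],[-0.2,-0.25,0,0],[-0.1,-0.1,0,0]]' && python3 -m crank '[[-0.1,0,0,0],[-0.2,0,0,0],[-0.2,0,0,0],[-0.2,0,0,0],[-0.2,0,0,0],[-0.2,0,0,0],[-0.1,0,0,0],[0,0,0,0],[0,0,0,0],[0,0,0,0]]'
python3 - <<'E'
from h import *
plan(.034,.155,.0425)
p,d=robot.snapshot("top");cv2.imwrite("pics/t12.png",cv2.resize(p[60:270,110:400,::-1],None,fx=2.7,fy=2.7,interpolation=cv2.INTER_CUBIC))
p,d=robot.snapshot("side");cv2.imwrite("pics/s12.png",cv2.resize(p[110:310,110:360,::-1],None,fx=3,fy=3,interpolation=cv2.INTER_CUBIC))
E
```

```text
time: 21.1
tool_pos: [0.3231, -0.1227, 0.1838]
ee_rot: [3.141, 0.002, 1.805]
wrist_force: [0.3, -0.0, 0.6]
width: 0.0004
time: 22.35
tool_pos: [0.3813, -0.353, 0.1839]
ee_rot: [3.141, 0.0, 1.809]
wrist_force: [-0.2, 0.5, 0.9]
width: 0.0006
t 22.35 pos [ 0.3813 -0.353   0.1839] rot [3.1412e+00 4.0000e-04 1.8091e+00] cab -0.2499 -0.3191 w 0.0006 F [-0.2  0.5  0.9]
yaw err(units, -z) -0.0003454805728692414 units [2.3703 1.4205 0.7063]
```

View pics/t12.png

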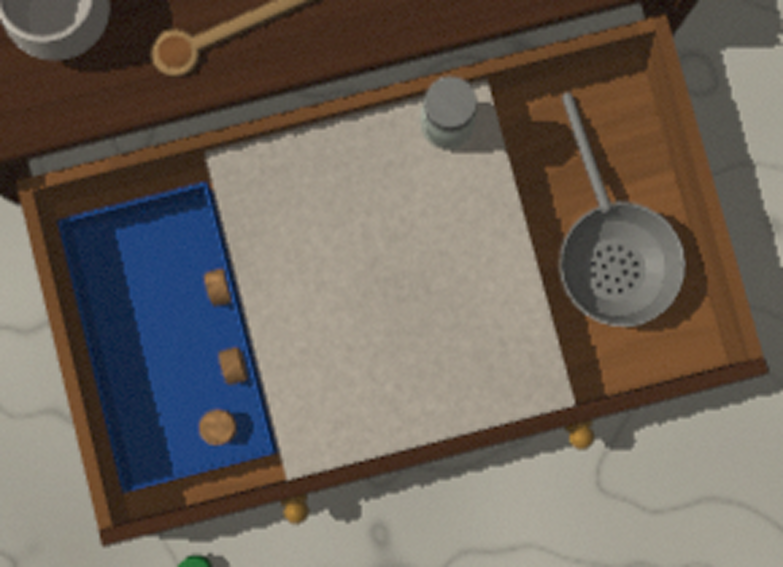

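View pics/s12.png

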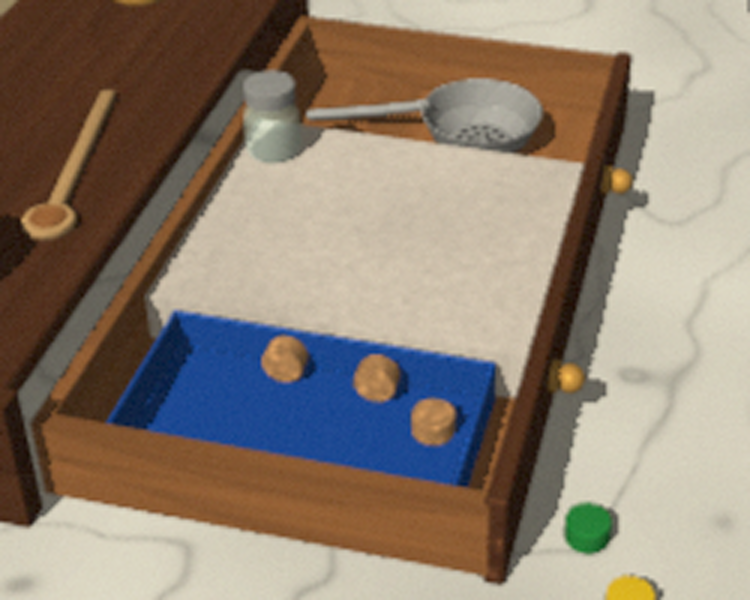

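All three corks are in the tray: (217,427) flat, (232,365) and (218,287) leaning on its board-side wall. The board is empty. I'll check that the bystanders haven't moved, then hand in.

```bash
python3 - <<'E'
from h import *
a=cv2.imread("pics/side0.png");p,d=robot.snapshot("side");b=p[:,:,::-1]
df=cv2.absdiff(a,np.ascontiguousarray(b)).max(2)
for n,(u0,u1,v0,v1) in dict(jar=(188,215,132,165),sieve=(212,295,135,163),tray_far=(150,200,215,260),tray_edge=(145,280,215,265)).items():
    print(n,(df[v0:v1,u0:u1]>40).sum(),df[v0:v1,u0:u1].mean().round(1))
print(robot.get_obs()["time"]); print(robot.close_job())
E
```

```text
jar 0 3.5
sieve 0 3.4
tray_far 26 5.9
tray_edge 693 16.6
22.5
the job is handed in; nothing more can be done
None
```

I swept all three corks off the board's left edge into the blue tray with closed fingers, one sweep each, without lifting any. I handed the job in at 22.5 s of the allowed 58 s.

- **First pass missed:** the fingers went over the first cork without touching it. Depth from the side and wrist cameras put the real fingertips about 21 mm above the reported TCP, not 8 mm below it as described. I lowered the tool by 29 mm and repeated the sweep.
- **Corks:** the last top and side pictures show the board empty and all three corks in the tray. One lies flat and two rest on edge against the tray's board-side wall.
- **Bystanders:** comparing side pictures from before and after, no pixel around the jar or the sieve changed noticeably.
- **Tray:** this comparison was less clean, because the corks and possibly shading changed pixels there. By eye, it sits against the board's edge as before.
- **Forces:** wrist force readings between moves stayed below about 2 N, and the arm was clear of everything at hand-in.

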